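# Hold the engraver's chip-guard shutter half open

## Robot

A 6-joint arm with a two-finger parallel gripper is mounted at the origin on the work surface. World frame = base frame: x ahead of the robot, y to its left, z up, the work surface at z = 0. Lengths are in m, angles in rad, forces in N, time in s.
With the tool pointing down it reaches from about 0.25 to 0.725 m from the base axis. Payload 4 kg.
Tool frame: the origin (TCP) lies midway between the tips of the shut fingers; the grasp point (between the pads) lies behind it (r.grip_point_offset is the z of the grasp point in the tool frame, in m); z points along the fingers, y is the line along which they close (so a half turn about z gives the same grasp; the last joint's range is limited). The gripper opens to 85 mm and grips with 20 to 120 N. Pads are 22 mm wide; open, the fingers measure 114 mm over their backs; the gripper's body (76 mm by 85 mm) begins 54 mm behind the grasp point. The pads swing forward as they close: fully open they stand 13 mm farther back than shut.
Start: joints at [1.217, 0.241, 0.005, 1.335, 0, 1.571], TCP at [0.173, 0.469, 0.231] pointing down, gripper open.
Joint ranges: [-2.72, 2.72], [-1.05, 1.87], [-1.09, 1.28], [-1.99, 2.15], [-1.42, 1.44], [-3.14, 3.14]. Speed limits (rad/s): [2.79, 2.79, 3.14, 3.14, 3.14, 3.14].

## Interface

Orientations are given as a rotation vector (axis times angle).
In Python, from workcell import sensors, optics, r gives the robot as it stands. The module is installed in compiled form; this text tells all that it offers.
- The arm moves only by the tool jog_arm, never from a script. Its argument "targets" is a list of rows, each an object with "gripper": the closure in counts, from 0 (fully open) to 255 (shut); "translation": the shift along the tool's x, y, z in m, a list of three; "turn": the turn, a rotation vector about the tool's x, y, z in degrees, a list of three. In form: [{"gripper": gripper, "translation": [dx, dy, dz], "turn": [ax, ay, az]}, ...]. A call has 1 to 5 rows; each row is the pose to reach, as a shift and turn from the pose commanded when the call began, along the tool's axes at that moment; what a row does not reach only later rows make up. A row lasts 1/12 s, in which the tool goes at most 41.7 mm and 7.16 degrees, less where a joint would pass 70% of its speed; a pose out of reach is approached as far as the arm can. A call with a gripper value outside its range is refused whole. The fingers move at their own pace and stop on an object; "force" is the grip in N (left out, the last holds). Time passes only in rows, so rows that repeat a pose let the fingers close. It gives the time, the measured TCP pose, the force, the opening and the grip force at its end, in the units of the state.
- sensors.sense(): the state, without advancing time (a new reading comes with each control period).
- optics.grab_frame(name): name is "scene" or "top"; returns a dict with "frame" (480x640x3 uint8, blue, green, red), "fx", "fy", "cx", "cy" (pixels), "distortion" ([k1, k2, p1, p2, k3] as OpenCV has them; the pictures are not rectified), "xyz" and "attitude" of the camera in the world. Camera axes: x right, y up, looking along -z (the intrinsics and any distortion apply to the point x, -y, -z); pixel columns grow to the right and rows downward; lengths in m; the calibration is good to about 2 mm. A picture is of the moment at which its call begins. There is no depth.
- r.close_job(): hands the job in; it is judged then, once.
Trained networks look in the newest picture that a camera, given by its name, has taken for a name from the list of things; names that differ only in an ending like _2 or _b are one class to them, and where a whole thing is asked for, a point or a joint stands for the part that bears it (a point fixed in the world has none). Each returns a list of dicts, best first, with "confidence" (0 to 1); they miss things now and then, are a little off and sometimes report something else, mostly with a low value. They report only what shows in the picture. A call takes as long as a camera call. They do not tell look-alikes from the thing itself.
- optics.recognise(camera, label): "position" ([column, row] in pixels, amid what is visible of it).
The state is a dict: "t": time; "joint_pos": joint angles; "joint_vel": joint speeds; "joint_torque": joint torques, N m; "tcp_pos": TCP position; "ee_rot": TCP orientation; "ft_force": force on the tool from outside, world axes, zero at the start; "wrist_torque": the same for the moment, N m; "opening": finger opening in m; "grip_force": force on a finger pad.
Only numpy, scipy, OpenCV 4.12 (cv2) and the standard library are available. Lean on these libraries where they do the work, as an engineer would, in place of code of your own. Each camera call takes 0.05 s, during which the arm holds its last target. There are 200 camera calls.

## Task

Lift the orange stop collar up off its post on the chip guard and set it down gently, standing upright in the blue tray. Then take the black tab and slide the sprung shutter half open, so that its red pointer is at the green mark, never letting it go past three quarters open; finish while still holding it there by the tab, because the spring shuts it if let go. Leave the loupe, the jar and the steel bench block where they are.

Things in the scene. Friction and masses are not known exactly. Their poses are not given: they have to be found in the camera images.
- guard: Fixed chip guard of a small engraving machine: low box 190 (its x) by 240 (its y) mm, its deck 72 mm high, grey on orange; a blue motor lies behind it (x 100 to 182, y -65 to 78, up to 97 mm high). Origin: centre of its underside, on the bench; z up; it may stand turned. The shutter opens along its +y. A guide rail on the deck at x 45 to 55 is 81 mm high.
- post_top (a point): Top centre of the fixed steel post on the guard's deck, 12 mm diameter, 25 mm tall, its top 97 mm above the bench. In the guard's frame at x = -68, y = 42 mm.
- half_mark (a point): Middle of the green half-open mark painted on the guard's back deck, at x = 80, y = 10 mm in its frame, 73 mm above the bench. Black marks 40 mm to either side along y are shut (y = -30) and fully open (y = 50).
- shutter (a joint): Opening in m: 0 shut, 0.040 half, 0.080 full, along the guard's +y. A spring pulls it shut: 3 N when shut, rising 1.2 N per 10 mm (8 N at half, 12.6 N full). Yellow plate 86 (x) by 90 (y) mm, top 81 mm above the bench; a red pointer line on it is level with the tab. Its ear runs against the collar after 4 mm while the collar is on the post, but passes the bare post.
- grip_tab (a point): Black upright tab with a white band, fixed on the shutter and moving with it: 26 (guard's x) by 16 (guard's y) by 45 mm tall. The point is the centre of its foot, on the plate, 81 mm above the bench; its axes are parallel to the guard's. In the guard's frame it is at x = 0, y = -30 mm + opening. Top 126 mm above the bench; free plate or deck all round it.
- collar: Loose orange stop collar, a plain ring: outer diameter 40, bore 16, 45 mm tall, 60 to 130 g. It hangs over the guard's post, standing on the deck, top 117 mm above the bench. Origin: centre of its underside; z along its axis.
- tray: Fixed blue tray, 150 by 150 mm outside, walls 5 mm thick and 15 mm high, floor 5 mm above the bench. Origin: centre of its underside. It is on either side of the guard.
- bench_block: Bystander: loose steel disc, 72 mm diameter, 26 mm high, on the side away from the tray. Origin: centre of its underside.
- loupe: Bystander: black eyeglass loupe, 36 mm diameter, 30 mm high, off to one side of the guard. Origin: centre of its underside.
- jar: Bystander: amber glass jar with a black cap, 48 mm diameter, 55 mm high, off to one side of the guard. Origin: centre of its underside.
Not all that is in view belongs to the job. There is more than one size of the collar; the job needs the middle-sized.

How it is judged:
On the way, in this order (a step that is already met when the one before it is completed fails the run):
1. the collar is lifted in the fingers clear of the post's top (z of collar in the frame of guard above 0.098 m and contact force between the fingers and collar above 0.3 N), for 0.1 s.
2. the collar stands upright in the tray, let go (x of collar in the frame of tray between -0.07 and 0.07 m and y of collar in the frame of tray between -0.07 and 0.07 m and z of collar in the frame of tray below 0.01 m and angle between collar's own z axis and vertical below 0.2 rad and linear speed of collar below 0.03 m/s and contact force between the fingers and collar below 0.1 N), for 0.2 s.
At the end, for the whole second after the job is handed in: The shutter is held still (under 10 mm/s) at half travel, 40 mm open within 7 mm, by the fingers on the tab (more than 2 N); the collar stands upright (within 0.2 rad) and at rest on the tray's floor, not touched by the fingers (all of step 2 and value of joint shutter between 0.033 and 0.047 m and velocity of joint shutter between -0.01 and 0.01 m/s and contact force between the fingers and shutter_c2 above 2 N); the arm keeps its last pose, push and grip.
It fails at once if the shutter goes past three quarters open (60 mm) (value of joint shutter above 0.06 m).
It fails at once if the collar is dropped or thrown (over 0.6 m/s, a fall of about 18 mm, out of the fingers) (linear speed of collar above 0.6 m/s and contact force between the fingers and collar below 0.05 N).
It fails at once if the loupe, jar or bench block is shifted by more than 25 mm (distance of any of bench_block, loupe, jar from where it was at the start of the episode above 0.025 m).
It also fails if it takes over 54 s, if anything falls off the work surface, if the arm or the gripper's body presses on something with over 40 N, if the wrist force passes 120 N, or if a joint passes its speed limit or range.

## Working session

There is one attempt and no reset: what is moved stays moved. The work goes in short steps, Python scripts to look and compute and a tool call to move; the robot and the scene stay as the last step left them, time stands still between calls to the robot, and variables do not carry over. Pictures are saved under pics/ and viewed, at most 10 in all, crops included, and the job is handed in when it is done.

Besides the shell and the picture viewer there is one more tool, called as name(argument=value, ...) on one line, values as JSON. jog_arm: Moves the arm, as the interface text tells. Its arguments: {"type":"object","properties":{"targets":{"type":"array"},"force":{"type":"number"}},"required":["targets"]}

```bash
mkdir -p pics; cat > h.py <<'E'
import numpy as np, cv2
from scipy.spatial.transform import Rotation as R
from workcell import sensors, optics, r
def cam(n):
    return optics.grab_frame(n)
def rot(f):
    a=np.array(f["attitude"],float)
    return R.from_rotvec(a).as_matrix() if a.shape==(3,) else (R.from_quat(a).as_matrix() if a.shape==(4,) else a)
def K(f): return np.array([[f["fx"],0,f["cx"]],[0,f["fy"],f["cy"]],[0,0,1.]])
def ray(f,p):
    u=cv2.undistortPoints(np.array([[p]],float),K(f),np.array(f["distortion"],float))[0,0]
    return np.array(f["xyz"]),rot(f)@np.array([u[0],-u[1],-1])
def at_z(f,p,z):
    o,d=ray(f,p); return o+d*(z-o[2])/d[2]
def proj(f,P):
    c=(np.atleast_2d(P)-np.array(f["xyz"]))@rot(f)
    c=c*[1,-1,-1]
    return cv2.projectPoints(c,np.zeros(3),np.zeros(3),K(f),np.array(f["distortion"],float))[0][:,0]
E
python3 - <<'E'
from h import *
for n in("scene","top"):
    f=cam(n); cv2.imwrite(f"pics/{n}0.png",f["frame"]); print(n,f["xyz"],f["attitude"],f["fx"],f["distortion"])
    for l in("guard","post_top","half_mark","shutter","grip_tab","collar","tray","bench_block","loupe","jar"):
        print(l,[(np.round(d["position"]).tolist(),round(d["confidence"],2)) for d in optics.recognise(n,l)][:5])
s=sensors.sense(); print({k:np.round(v,3).tolist() for k,v in s.items()},r.grip_point_offset)
E
```

```text
scene [1.01573717 0.5592675  0.7356383 ] [0.38528876 1.03248381 2.26699104] 491.79696872210724 [-0.13264595  0.          0.          0.          0.        ]
guard [([320.0, 302.0], 0.76)]
post_top [([323.0, 297.0], 0.71)]
half_mark [([324.0, 299.0], 0.81)]
shutter [([328.0, 267.0], 0.67)]
grip_tab [([326.0, 270.0], 0.63)]
collar [([391.0, 246.0], 0.87), ([374.0, 264.0], 0.76), ([422.0, 281.0], 0.52)]
tray [([253.0, 188.0], 0.87)]
bench_block [([494.0, 347.0], 0.83), ([323.0, 297.0], 0.31)]
loupe [([379.0, 415.0], 0.69), ([374.0, 259.0], 0.33)]
jar [([188.0, 226.0], 0.67), ([491.0, 347.0], 0.46)]
top [0.41226488 0.00188456 1.28843324] [ 0.05374385 -0.07579472 -1.5501867 ] 498.93478903633235 [-0.10261227  0.          0.          0.          0.        ]
guard [([296.0, 214.0], 0.59)]
post_top [([295.0, 216.0], 0.8)]
half_mark [([298.0, 217.0], 0.74)]
shutter [([307.0, 225.0], 0.59)]
grip_tab [([308.0, 226.0], 0.8)]
collar [([301.0, 290.0], 0.53), ([280.0, 251.0], 0.47), ([261.0, 290.0], 0.41)]
tray [([466.0, 272.0], 0.56), ([442.0, 186.0], 0.3)]
bench_block [([183.0, 284.0], 0.72)]
loupe []
jar [([444.0, 184.0], 0.91)]
{'t': 1.1, 'joint_pos': [1.217, 0.241, 0.005, 1.335, -0.0, 1.571], 'joint_vel': [0.001, -0.002, 0.0, -0.0, -0.001, 0.002], 'joint_torque': [-0.002, -37.222, 25.27, 0.001, -0.0, 0.0], 'tcp_pos': [0.173, 0.469, 0.231], 'ee_rot': [0.553, 3.093, 0.0], 'ft_force': [-0.112, 0.093, -0.185], 'wrist_torque': [0.019, -0.04, -0.011], 'grip_force': 0.0, 'opening': 0.085} -0.0187
```

View both.

View pics/scene0.png

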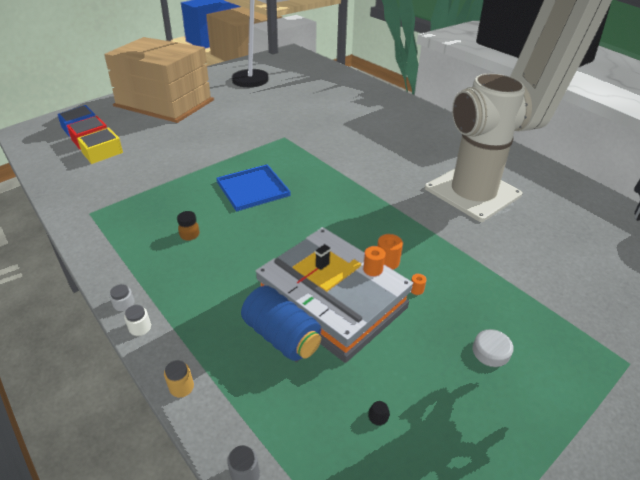

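View pics/top0.png

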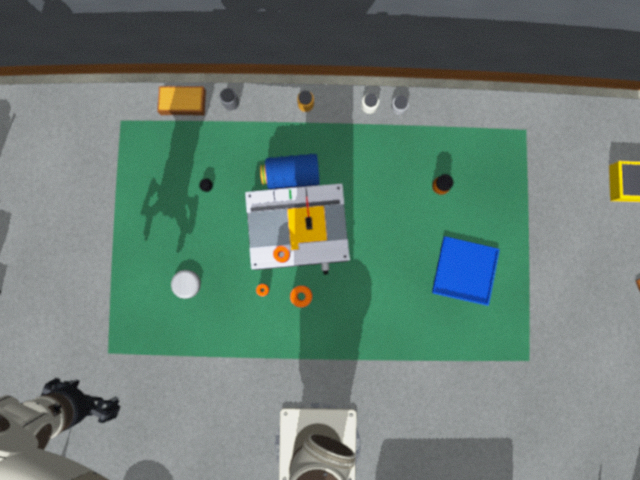

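Scene view: the guard is at about (330,290) with the tab at (322,257). Orange rings are at (374,261) on the post, (391,250) large on the bench, and (419,284) small on the bench. In the top view the same rings are at (282,254) on the post, (301,296) large, and (262,290) small. By the description I choose the one on the post. The tray is on the −y side at top (466,270), the jar at (443,184), the block at (185,285) and the loupe at (206,185).

```bash
python3 - <<'E'
from h import *
fs,ft=cam("scene"),cam("top")
a=cv2.resize(fs["frame"][215:365,240:440],(800,600),interpolation=cv2.INTER_CUBIC)
b=cv2.resize(ft["frame"][150:312,210:370],(608,600),interpolation=cv2.INTER_CUBIC)
cv2.imwrite("pics/c1.png",a); cv2.imwrite("pics/c2.png",b)
import pickle; pickle.dump((fs,ft),open("f0.pkl","wb"))
# collars in top: orange blobs
for f,roi in((ft,(150,312,210,370)),(fs,(215,365,240,440))):
    im=f["frame"][roi[0]:roi[1],roi[2]:roi[3]]; h=cv2.cvtColor(im,cv2.COLOR_BGR2HSV)
    for nm,lo,hi in(("orange",(5,170,110),(14,255,255)),("yellow",(20,150,110),(32,255,255)),("black",(0,0,0),(180,255,38)),("green",(50,120,90),(75,255,255))):
        n,l,s,c=cv2.connectedComponentsWithStats(cv2.inRange(h,lo,hi))
        print(nm,[(np.round(c[i]+[roi[2],roi[0]],1).tolist(),s[i].tolist()[2:]) for i in range(1,n) if s[i,4]>12][:8])
print("collar",at_z(ft,(282,254),.117),"tab",at_z(ft,(308,223),.126),"tray",at_z(ft,(466,270),.01), "jar",at_z(ft,(445,183),.055))
E
```

```text
orange [([307.5, 210.8], [3, 10, 15]), ([282.2, 252.5], [15, 16, 43]), ([280.5, 254.0], [9, 9, 31]), ([262.9, 288.2], [12, 11, 42]), ([261.8, 289.7], [7, 6, 25]), ([301.4, 295.9], [21, 21, 292])]
yellow [([261.4, 175.6], [3, 16, 23]), ([306.1, 225.4], [39, 44, 1215])]
black [([308.4, 222.4], [4, 10, 31])]
green [([284.9, 237.2], [160, 162, 11712]), ([300.9, 296.0], [5, 5, 13])]
orange [([382.8, 254.4], [39, 41, 1076]), ([311.2, 272.4], [13, 10, 31]), ([418.1, 283.6], [14, 21, 222]), ([357.4, 331.7], [84, 54, 272])]
yellow [([333.1, 272.2], [52, 39, 900]), ([306.2, 264.6], [24, 23, 297])]
black [([322.4, 248.9], [10, 7, 34]), ([321.9, 261.2], [11, 13, 106])]
green [([307.5, 300.5], [8, 6, 14])]
collar [0.48071794 0.09186475 0.117     ] tab [0.55420632 0.03215351 0.126     ] tray [ 0.454686   -0.37641852  0.01      ] jar [ 0.67243494 -0.31022625  0.055     ]
```

View pics/c1.png

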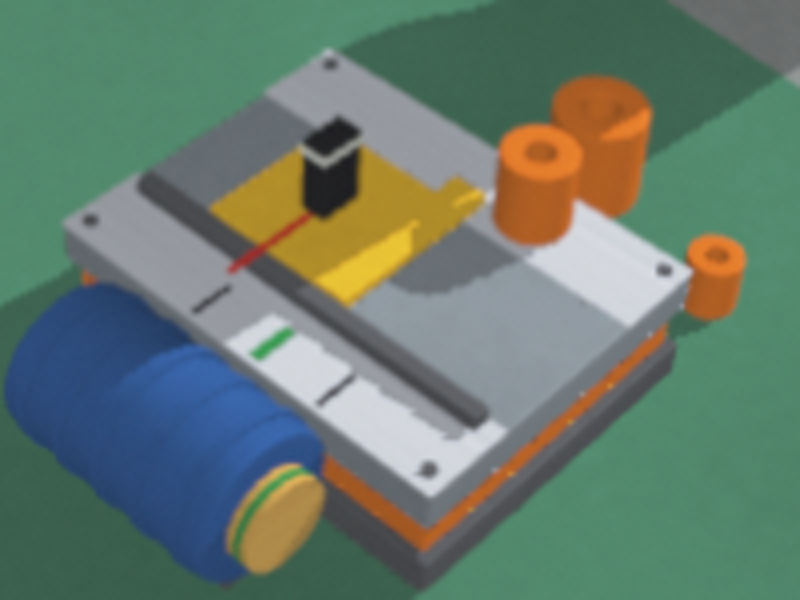

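View pics/c2.png

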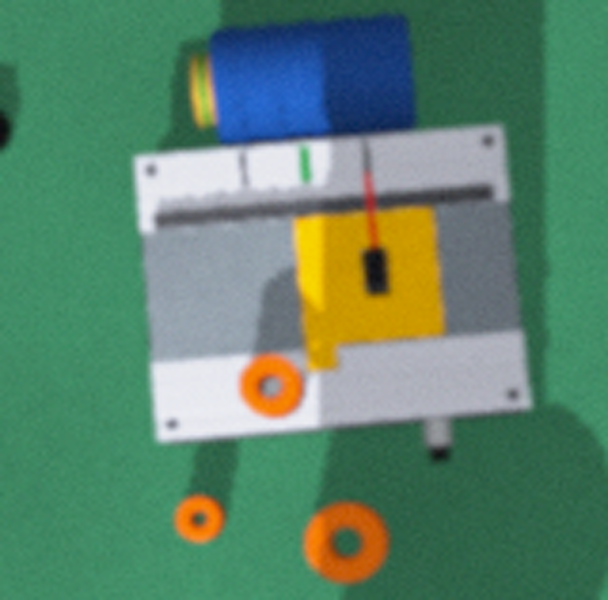

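The crops show the post collar (c1 (540,147), c2 (272,386)) between the large and small ones in size, so the choice stands. The guard's deck corners, the marks and the tab top at c1 (331,133) are clear, so I can fit the guard's pose to them.

```bash
cat >> h.py <<'E'
def place(q,P):
    P=np.array(P,float); c,s=np.cos(q[2]),np.sin(q[2])
    return np.c_[q[0]+c*P[:,0]-s*P[:,1],q[1]+s*P[:,0]+c*P[:,1],P[:,2]]
E
python3 - <<'E'
from h import *
import pickle; fs,ft=pickle.load(open("f0.pkl","rb"))
from scipy.optimize import least_squares
P=dict(a=(.095,.12,.072),b=(.095,-.12,.072),c=(-.095,-.12,.072),d=(-.095,.12,.072),g=(.08,.01,.073),s=(.08,-.03,.073),o=(.08,.05,.073),k=(-.068,.042,.117),t=(0,-.03,.126))
T=dict(a=(135,157),b=(503,126),c=(531,407),d=(157,440),g=(305,164),s=(367,156),o=(242,168),k=(272,386))
S=dict(b=(65,225),a=(430,497),d=(692,272),c=(330,48),g=(272,344),s=(212,299),o=(337,390),k=(540,147),t=(331,133))
t=lambda p:np.array([p[0]/3.8+210,p[1]/3.704+150]); s=lambda p:np.array([p[0]/4+240,p[1]/4+215])
def res(q,wt=1,ws=1):
    return np.concatenate([((proj(ft,place(q,[P[k] for k in T]))-[t(p) for p in T.values()])*wt).ravel(),((proj(fs,place(q,[P[k] for k in S]))-[s(p) for p in S.values()])*ws).ravel()])
for w in((1,1),(1,0),(0,1)):
    z=least_squares(res,[.56,.05,0],args=w,loss="soft_l1"); print(w,np.round(z.x,4)); 
    if w==(1,1): q=z.x; print(np.round(res(q).reshape(-1,2),1).tolist())
print("post",place(q,[(-.068,.042,.097)]),"tab",place(q,[(0,-.03,.081)]),"half",place(q,[(0,.01,.081)]))
im=ft["frame"];h=cv2.cvtColor(im,cv2.COLOR_BGR2HSV)
n,l,st,c=cv2.connectedComponentsWithStats(cv2.inRange(h[220:320,420:510],(105,180,60),(125,255,255)))
i=1+st[1:,4].argmax(); pts=np.argwhere(l==i)[:,::-1]+[420,220]
W=np.array([at_z(ft,p,.015)[:2] for p in pts]); print("tray",cv2.minAreaRect((W*1000).astype(np.float32)))
for nm,p,zz in(("loupe",(206,185),.03),("block",(185,285),.026),("jar",(446,182),.055),("big",(301,296),.045),("small",(262,290),.03)): print(nm,at_z(ft,p,zz).round(3))
s_=sensors.sense(); M=R.from_rotvec(s_["ee_rot"]).as_matrix(); print(M.round(3), s_["tcp_pos"])
E
```

```text
(1, 1) [0.5529 0.0624 0.1114]
[[-1.0, -0.1], [-1.2, -0.4], [-1.2, 0.1], [-0.8, 0.2], [-1.0, -0.1], [-1.1, 0.6], [-0.5, 0.3], [-1.6, -0.2], [-1.2, -1.3], [-0.1, -0.7], [-0.1, -0.9], [-0.4, -0.3], [-0.3, -0.9], [-0.4, -0.7], [-0.6, -0.8], [-0.4, 0.4], [-0.2, -0.5]]
(1, 0) [0.5531 0.0598 0.1117]
(0, 1) [0.5535 0.0642 0.1116]
post [[0.48067878 0.09660799 0.097     ]] tab [[0.55626226 0.03261473 0.081     ]] half [[0.55181499 0.07236673 0.081     ]]
tray ((453.80035400390625, -374.0260925292969), (150.97166442871094, 150.74993896484375), 78.60713195800781)
loupe [0.659 0.299 0.03 ]
block [0.402 0.343 0.026]
jar [ 0.675 -0.313  0.055]
big [0.382 0.048 0.045]
small [0.394 0.147 0.03 ]
[[-0.938  0.346 -0.   ]
 [ 0.346  0.938 -0.   ]
 [ 0.    -0.    -1.   ]] [0.17322135 0.46902283 0.23127621]
```

```bash
cat >> h.py <<'E'
def go(t,yaw_y=None):
    s=sensors.sense(); M=R.from_rotvec(s["ee_rot"]).as_matrix(); d=M.T@(np.array(t)-s["tcp_pos"])
    print("t",round(s["t"],2),"tcp",np.round(s["tcp_pos"],4),"open",round(s["opening"],4),"grip",round(s["grip_force"],1),"f",np.round(s["ft_force"],1),"yaw_y",round(np.degrees(np.arctan2(-M[0,1],M[1,1])),2))
    print("shift mm",np.round(d*1000,1))
E
python3 -c "
from h import *
go((.481,.0965,.19))"
```

```text
t 1.2 tcp [0.1732 0.469  0.2313] open 0.0858 grip 0.0 f [ 0.2 -0.7  0.3] yaw_y -20.27
shift mm [-417.8 -242.8   41.3]
```

jog_arm(targets=[{"gripper": 0, "translation": [-0.034, -0.02, 0.003], "turn": [0, 0, -5.3]}, {"gripper": 0, "translation": [-0.068, -0.04, 0.006], "turn": [0, 0, -10.6]}, {"gripper": 0, "translation": [-0.102, -0.06, 0.009], "turn": [0, 0, -15.9]}, {"gripper": 0, "translation": [-0.136, -0.08, 0.012], "turn": [0, 0, -21.2]}, {"gripper": 0, "translation": [-0.17, -0.1, 0.015], "turn": [0, 0, -26.6]}])

```text
t: 1.62
tcp_pos: [0.2988, 0.315, 0.2163]
ee_rot: [-0.182, 3.136, 0.001]
ft_force: [1.7, 0.1, 1.2]
opening: 0.0853
grip_force: 0.0
```

```bash
python3 -c "
from h import *
go((.481,.0965,.19))"
```

```text
t 1.62 tcp [0.2988 0.315  0.2163] open 0.0853 grip 0.0 f [1.7 0.1 1.2] yaw_y 6.65
shift mm [-155.7 -238.1   26.3]
```

jog_arm(targets=[{"gripper": 0, "translation": [-0.02, -0.03, 0.002], "turn": [0, 0, 0]}, {"gripper": 0, "translation": [-0.04, -0.06, 0.005], "turn": [0, 0, 0]}, {"gripper": 0, "translation": [-0.06, -0.09, 0.008], "turn": [0, 0, 0]}, {"gripper": 0, "translation": [-0.08, -0.12, 0.01], "turn": [0, 0, 0]}, {"gripper": 0, "translation": [-0.1, -0.15, 0.012], "turn": [0, 0, 0]}])

```text
t: 2.03
tcp_pos: [0.4149, 0.1767, 0.2044]
ee_rot: [-0.173, 3.136, 0.0]
ft_force: [0.1, 0.5, -0.8]
opening: 0.0856
grip_force: 0.0
```

jog_arm(targets=[{"gripper": 0, "translation": [-0.02, -0.03, 0.004], "turn": [0, 0, 0]}, {"gripper": 0, "translation": [-0.04, -0.06, 0.008], "turn": [0, 0, 0]}, {"gripper": 0, "translation": [-0.055, -0.088, 0.012], "turn": [0, 0, 0]}, {"gripper": 0, "translation": [-0.055, -0.088, 0.012], "turn": [0, 0, 0]}])

```text
t: 2.37
tcp_pos: [0.481, 0.0926, 0.1915]
ee_rot: [-0.163, 3.137, -0.003]
ft_force: [0.1, 0.7, 0.9]
opening: 0.0852
grip_force: 0.0
```

```bash
python3 -c "
from h import *
go((.481,.0965,.082))
fs=cam('scene'); cv2.imwrite('pics/c3.png',cv2.resize(fs['frame'][165:315,260:460],(800,600),interpolation=cv2.INTER_CUBIC))"
```

```text
t 2.37 tcp [0.481  0.0926 0.1915] open 0.0852 grip 0.0 f [0.1 0.7 0.9] yaw_y 5.96
shift mm [ -0.3   4.1 109.5]
```

View pics/c3.png

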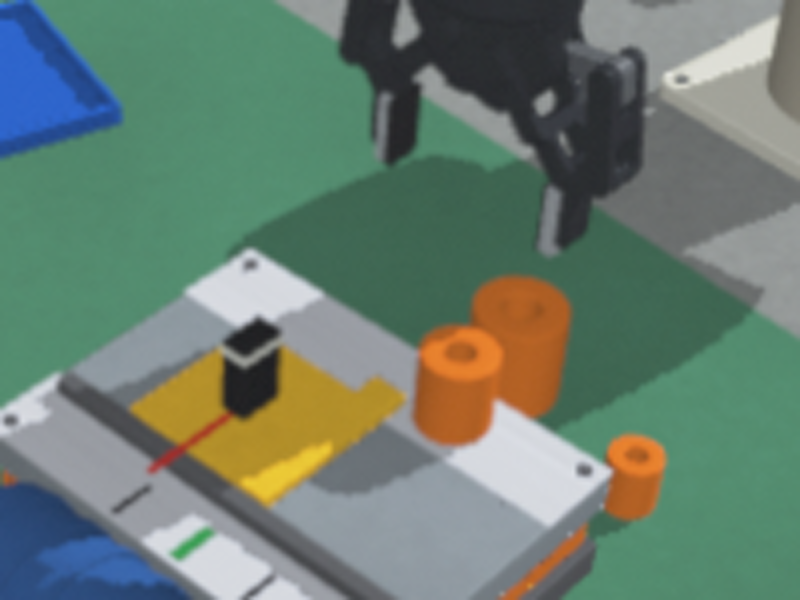

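The open fingers, at crop (395,160) and (550,250), straddle the collar at (460,345) from above; descend.

jog_arm(targets=[{"gripper": 0, "translation": [0, 0.004, 0.025], "turn": [0, 0, 0]}, {"gripper": 0, "translation": [0, 0.004, 0.055], "turn": [0, 0, 0]}, {"gripper": 0, "translation": [0, 0.004, 0.08], "turn": [0, 0, 0]}, {"gripper": 0, "translation": [0, 0.004, 0.1], "turn": [0, 0, 0]}, {"gripper": 0, "translation": [0, 0.004, 0.11], "turn": [0, 0, 0]}])

```text
t: 2.83
tcp_pos: [0.4754, 0.1015, 0.0799]
ee_rot: [0.176, -3.132, 0.0]
ft_force: [0.4, 0.1, -0.1]
opening: 0.0856
grip_force: 0.0
```

jog_arm(targets=[{"gripper": 150, "translation": [0, 0, 0], "turn": [0, 0, 0]}, {"gripper": 150, "translation": [0, 0, 0], "turn": [0, 0, 0]}, {"gripper": 200, "translation": [0, 0, 0], "turn": [0, 0, 0]}, {"gripper": 200, "translation": [0, 0, 0], "turn": [0, 0, 0]}, {"gripper": 200, "translation": [0, 0, 0], "turn": [0, 0, 0]}], force=30)

```text
t: 3.25
tcp_pos: [0.4797, 0.0977, 0.0848]
ee_rot: [-0.17, 3.132, -0.012]
ft_force: [-1.1, -10.7, 6.9]
opening: 0.0394
grip_force: 29.8
```

jog_arm(targets=[{"gripper": 200, "translation": [0, -0.001, -0.005], "turn": [0, 0, 0]}, {"gripper": 200, "translation": [0, -0.001, -0.015], "turn": [0, 0, 0]}, {"gripper": 200, "translation": [0, -0.001, -0.03], "turn": [0, 0, 0]}, {"gripper": 200, "translation": [0, -0.001, -0.045], "turn": [0, 0, 0]}, {"gripper": 200, "translation": [0, -0.001, -0.06], "turn": [0, 0, 0]}])

```text
t: 3.67
tcp_pos: [0.4786, 0.0998, 0.1442]
ee_rot: [-0.172, 3.135, 0.001]
ft_force: [0.0, 0.1, 0.0]
opening: 0.0398
grip_force: 31.4
```

```bash
python3 -c "
from h import *
cam('top');f=cam('scene'); cv2.imwrite('pics/c4.png',cv2.resize(f['frame'][165:315,260:460],(800,600),interpolation=cv2.INTER_CUBIC))
go((.454,-.374,.145))"
```

```text
t 3.77 tcp [0.4807 0.1004 0.146 ] open 0.0395 grip 31.4 f [ 0.4 -0.6 -0.1] yaw_y 6.32
shift mm [  78.8 -468.6   -0. ]
```

View pics/c4.png

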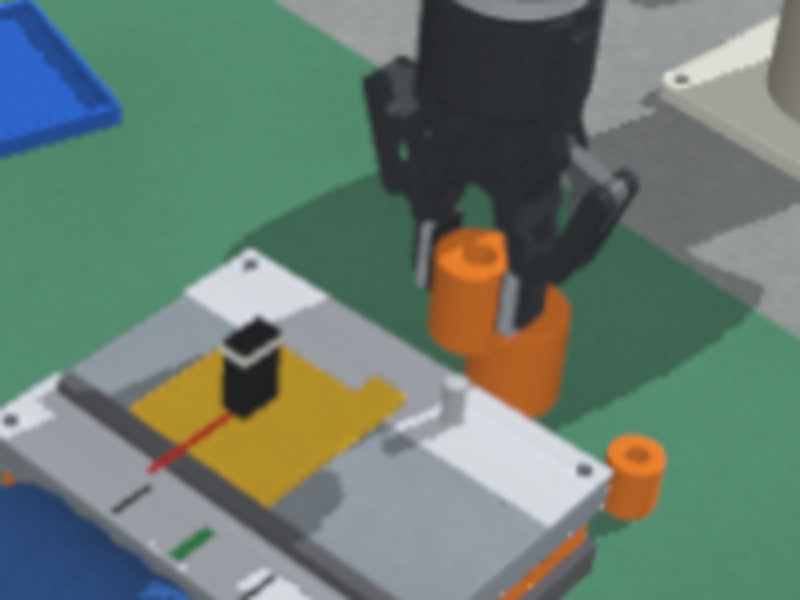

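The collar is in the fingers, upright at crop (470,290), and the post at (455,400) is bare. Carry it to the tray.

jog_arm(targets=[{"gripper": 200, "translation": [0.004, -0.02, 0], "turn": [0, 0, 0]}, {"gripper": 200, "translation": [0.01, -0.055, 0], "turn": [0, 0, 0]}, {"gripper": 200, "translation": [0.016, -0.095, 0], "turn": [0, 0, 0]}, {"gripper": 200, "translation": [0.022, -0.135, 0], "turn": [0, 0, 0]}, {"gripper": 200, "translation": [0.03, -0.175, 0], "turn": [0, 0, 0]}])

```text
t: 4.18
tcp_pos: [0.4675, -0.0787, 0.1423]
ee_rot: [-0.176, 3.135, -0.0]
ft_force: [1.0, -0.6, -1.6]
opening: 0.0398
grip_force: 31.5
```

jog_arm(targets=[{"gripper": 200, "translation": [0.006, -0.038, 0], "turn": [0, 0, 0]}, {"gripper": 200, "translation": [0.012, -0.076, 0], "turn": [0, 0, 0]}, {"gripper": 200, "translation": [0.018, -0.112, 0], "turn": [0, 0, 0]}, {"gripper": 200, "translation": [0.024, -0.146, 0], "turn": [0, 0, 0]}, {"gripper": 200, "translation": [0.03, -0.18, 0], "turn": [0, 0, 0]}])

```text
t: 4.6
tcp_pos: [0.4571, -0.2614, 0.1422]
ee_rot: [-0.173, 3.136, -0.0]
ft_force: [1.4, 0.0, -1.1]
opening: 0.0397
grip_force: 31.5
```

```bash
python3 -c "
from h import *
go((.454,-.374,.017))"
```

```text
t 4.6 tcp [ 0.4571 -0.2614  0.1422] open 0.0397 grip 31.5 f [ 1.4  0.  -1.1] yaw_y 6.3
shift mm [  15.5 -111.6  125.2]
```

jog_arm(targets=[{"gripper": 200, "translation": [0.005, -0.035, 0], "turn": [0, 0, 0]}, {"gripper": 200, "translation": [0.009, -0.066, 0.005], "turn": [0, 0, 0]}, {"gripper": 200, "translation": [0.012, -0.092, 0.025], "turn": [0, 0, 0]}, {"gripper": 200, "translation": [0.015, -0.11, 0.05], "turn": [0, 0, 0]}, {"gripper": 200, "translation": [0.015, -0.11, 0.075], "turn": [0, 0, 0]}])

```text
t: 5.02
tcp_pos: [0.4551, -0.3753, 0.0669]
ee_rot: [-0.167, 3.134, -0.007]
ft_force: [0.3, 0.4, -0.1]
opening: 0.0394
grip_force: 31.5
```

jog_arm(targets=[{"gripper": 200, "translation": [0, 0, 0.015], "turn": [0, 0, 0]}, {"gripper": 200, "translation": [0, 0, 0.028], "turn": [0, 0, 0]}, {"gripper": 200, "translation": [0, 0, 0.036], "turn": [0, 0, 0]}, {"gripper": 200, "translation": [0, 0, 0.04], "turn": [0, 0, 0]}, {"gripper": 200, "translation": [0, 0, 0.04], "turn": [0, 0, 0]}])

```text
t: 5.43
tcp_pos: [0.4544, -0.3701, 0.0264]
ee_rot: [0.174, -3.136, -0.002]
ft_force: [-0.5, -1.1, -0.4]
opening: 0.0398
grip_force: 31.5
```

```bash
python3 -c "
from h import *
go((.454,-.374,.015))
f=cam('scene'); cv2.imwrite('pics/c5.png',cv2.resize(f['frame'][120:240,180:340],(800,600),interpolation=cv2.INTER_CUBIC))
go((.454,-.374,.015))"
```

```text
t 5.43 tcp [ 0.4544 -0.3701  0.0264] open 0.0398 grip 31.5 f [-0.5 -1.1 -0.4] yaw_y 6.34
shift mm [ 0.8 -3.9 11.4]
t 5.48 tcp [ 0.4549 -0.3705  0.0274] open 0.0403 grip 31.5 f [-0.3 -0.6 -0.8] yaw_y 6.34
shift mm [ 1.3 -3.4 12.4]
```

View pics/c5.png

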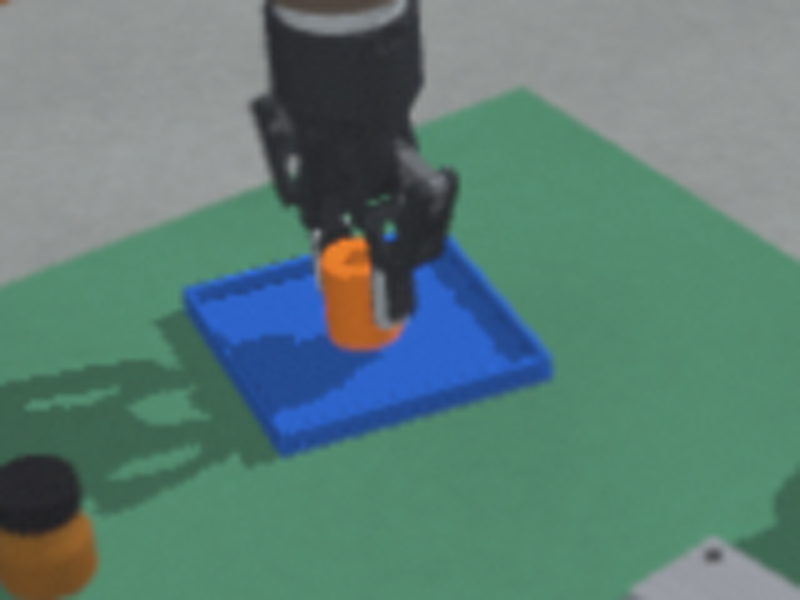

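The collar is in the fingers over the tray's middle at crop (362,300), still about 10 mm up. Lower it until it touches.

jog_arm(targets=[{"gripper": 200, "translation": [0, 0, 0.004], "turn": [0, 0, 0]}, {"gripper": 200, "translation": [0, 0, 0.007], "turn": [0, 0, 0]}, {"gripper": 200, "translation": [0, 0, 0.009], "turn": [0, 0, 0]}, {"gripper": 200, "translation": [0, 0, 0.009], "turn": [0, 0, 0]}])

```text
t: 5.82
tcp_pos: [0.4547, -0.3704, 0.0182]
ee_rot: [0.174, -3.137, -0.0]
ft_force: [0.0, 0.0, -0.7]
opening: 0.0398
grip_force: 31.5
```

jog_arm(targets=[{"gripper": 200, "translation": [0, 0, 0.001], "turn": [0, 0, 0]}, {"gripper": 200, "translation": [0, 0, 0.002], "turn": [0, 0, 0]}, {"gripper": 200, "translation": [0, 0, 0.002], "turn": [0, 0, 0]}])

```text
t: 6.07
tcp_pos: [0.4548, -0.3706, 0.0179]
ee_rot: [-0.173, 3.136, -0.001]
ft_force: [-3.1, 2.6, 7.9]
opening: 0.0397
grip_force: 32.0
```

Touched down (7.9 N); release gently.

jog_arm(targets=[{"gripper": 110, "translation": [0, 0, -0.001], "turn": [0, 0, 0]}, {"gripper": 60, "translation": [0, 0, -0.001], "turn": [0, 0, 0]}, {"gripper": 40, "translation": [0, 0, -0.001], "turn": [0, 0, 0]}, {"gripper": 40, "translation": [0, 0, -0.001], "turn": [0, 0, 0]}, {"gripper": 40, "translation": [0, 0, -0.001], "turn": [0, 0, 0]}])

```text
t: 6.48
tcp_pos: [0.4547, -0.3706, 0.0171]
ee_rot: [0.173, -3.137, -0.0]
ft_force: [0.5, -0.5, -0.3]
opening: 0.0717
grip_force: 0.0
```

jog_arm(targets=[{"gripper": 40, "translation": [0, 0, -0.02], "turn": [0, 0, 0]}, {"gripper": 40, "translation": [0, 0, -0.05], "turn": [0, 0, 0]}, {"gripper": 40, "translation": [0, 0, -0.085], "turn": [0, 0, 0]}, {"gripper": 40, "translation": [0, 0, -0.125], "turn": [0, 0, 0]}, {"gripper": 40, "translation": [0, 0, -0.165], "turn": [0, 0, 0]}])

```text
t: 6.9
tcp_pos: [0.4541, -0.3701, 0.1832]
ee_rot: [0.173, -3.135, -0.002]
ft_force: [0.4, -0.8, 0.4]
opening: 0.072
grip_force: 0.0
```

```bash
python3 -c "
from h import *
f=cam('scene'); cv2.imwrite('pics/c6.png',cv2.resize(f['frame'][120:240,180:340],(800,600),interpolation=cv2.INTER_CUBIC))
go((.556,.0328,.19))"
```

```text
t 6.95 tcp [ 0.4578 -0.3731  0.1932] open 0.0718 grip 0.0 f [ 1.8 -1.6  6.7] yaw_y 6.33
shift mm [-142.3  392.7    0.7]
```

View pics/c6.png

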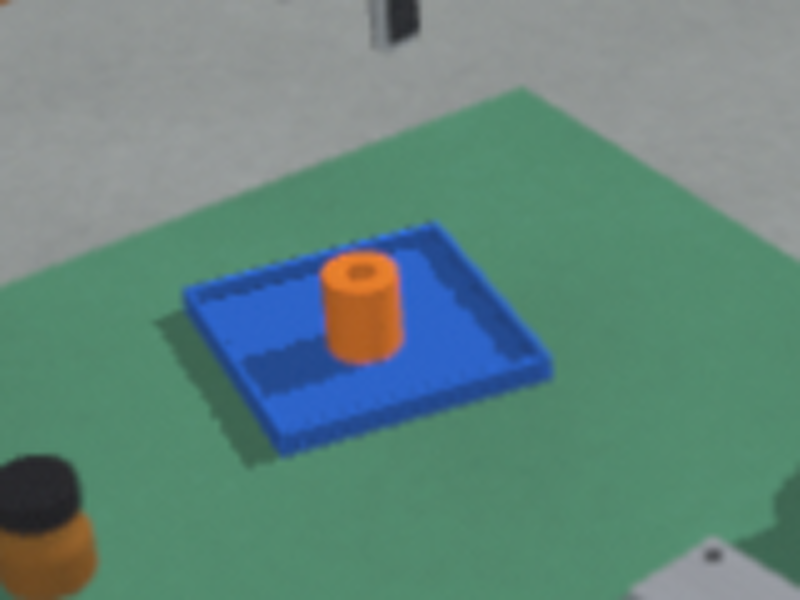

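The collar stands upright in the tray at crop (362,305), let go. On to the tab.

jog_arm(targets=[{"gripper": 40, "translation": [-0.013, 0.036, 0], "turn": [0, 0, 0]}, {"gripper": 40, "translation": [-0.026, 0.072, 0], "turn": [0, 0, 0]}, {"gripper": 40, "translation": [-0.039, 0.108, 0], "turn": [0, 0, 0]}, {"gripper": 40, "translation": [-0.052, 0.144, 0], "turn": [0, 0, 0]}, {"gripper": 40, "translation": [-0.065, 0.18, 0], "turn": [0, 0, 0]}])

```text
t: 7.37
tcp_pos: [0.4995, -0.183, 0.1821]
ee_rot: [-0.172, 3.137, 0.0]
ft_force: [0.3, -0.4, -1.0]
opening: 0.0717
grip_force: 0.0
```

jog_arm(targets=[{"gripper": 40, "translation": [-0.013, 0.036, 0], "turn": [0, 0, 0]}, {"gripper": 40, "translation": [-0.026, 0.072, 0], "turn": [0, 0, 0]}, {"gripper": 40, "translation": [-0.039, 0.108, 0], "turn": [0, 0, 0]}, {"gripper": 40, "translation": [-0.052, 0.144, 0], "turn": [0, 0, 0]}, {"gripper": 40, "translation": [-0.065, 0.18, 0], "turn": [0, 0, 0]}])

```text
t: 7.78
tcp_pos: [0.5444, 0.0034, 0.1821]
ee_rot: [-0.173, 3.137, -0.0]
ft_force: [0.5, 0.8, 0.0]
opening: 0.0719
grip_force: 0.0
```

jog_arm(targets=[{"gripper": 40, "translation": [-0.009, 0.025, 0], "turn": [0, 0, 0]}, {"gripper": 40, "translation": [-0.009, 0.03, 0], "turn": [0, 0, 0]}, {"gripper": 40, "translation": [-0.009, 0.03, 0], "turn": [0, 0, 0]}])

```text
t: 8.03
tcp_pos: [0.5498, 0.0343, 0.1818]
ee_rot: [0.179, -3.136, 0.0]
ft_force: [-0.7, -0.7, -0.2]
opening: 0.0719
grip_force: 0.0
```

```bash
python3 -c "
from h import *
go((.556,.0328,.092))
f=cam('scene'); cv2.imwrite('pics/c7.png',cv2.resize(f['frame'][165:315,240:440],(800,600),interpolation=cv2.INTER_CUBIC))
go((.556,.0328,.092))"
```

```text
t 8.03 tcp [0.5498 0.0343 0.1818] open 0.0719 grip 0.0 f [-0.7 -0.7 -0.2] yaw_y 6.55
shift mm [-6.1 -2.2 89.7]
t 8.08 tcp [0.5496 0.0328 0.1818] open 0.0717 grip 0.0 f [-0.  -0.8 -0.5] yaw_y 6.43
shift mm [-6.4 -0.7 89.8]
```

View pics/c7.png

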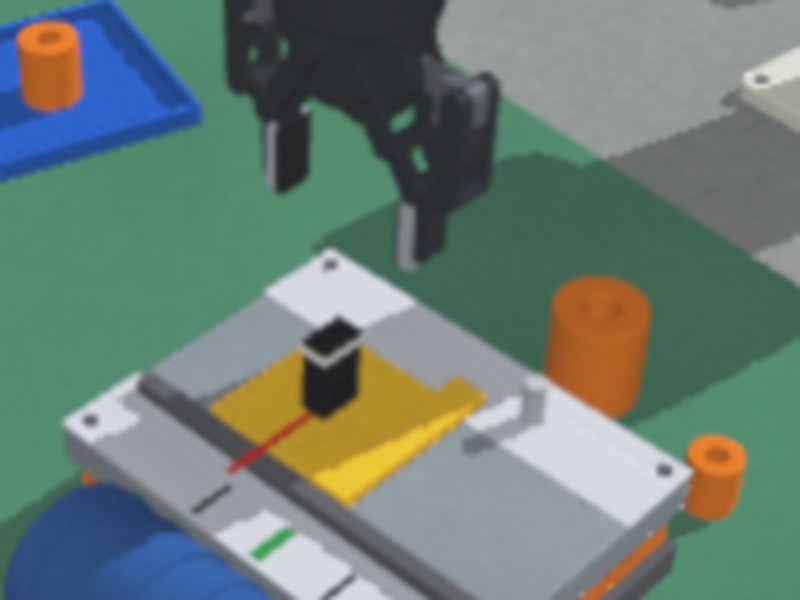

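The fingers at crop (290,190) and (410,265) straddle the tab (330,365), and the shutter is still shut. Descend.

jog_arm(targets=[{"gripper": 40, "translation": [-0.006, 0, 0.02], "turn": [0, 0, 0]}, {"gripper": 40, "translation": [-0.006, 0, 0.045], "turn": [0, 0, 0]}, {"gripper": 40, "translation": [-0.006, 0, 0.07], "turn": [0, 0, 0]}, {"gripper": 40, "translation": [-0.006, 0, 0.085], "turn": [0, 0, 0]}, {"gripper": 40, "translation": [-0.006, 0, 0.09], "turn": [0, 0, 0]}])

```text
t: 8.5
tcp_pos: [0.5533, 0.0309, 0.0892]
ee_rot: [0.169, -3.131, 0.001]
ft_force: [-1.5, -0.0, 0.5]
opening: 0.0719
grip_force: 0.0
```

jog_arm(targets=[{"gripper": 190, "translation": [0, 0, 0], "turn": [0, 0, 0]}, {"gripper": 230, "translation": [0, 0, 0], "turn": [0, 0, 0]}, {"gripper": 240, "translation": [0, 0, 0], "turn": [0, 0, 0]}, {"gripper": 240, "translation": [0, 0, 0], "turn": [0, 0, 0]}, {"gripper": 240, "translation": [0, 0, 0], "turn": [0, 0, 0]}], force=50)

```text
t: 8.92
tcp_pos: [0.5569, 0.0324, 0.0939]
ee_rot: [-0.173, 3.134, -0.002]
ft_force: [0.7, -2.8, 3.5]
opening: 0.0153
grip_force: 49.8
```

```bash
python3 -c "
from h import *
go((.5517,.0725,.092))"
```

```text
t 8.92 tcp [0.5569 0.0324 0.0939] open 0.0153 grip 49.8 f [ 0.7 -2.8  3.5] yaw_y 6.31
shift mm [ 0.8 40.4  1.8]
```

jog_arm(targets=[{"gripper": 240, "translation": [0, 0.004, 0], "turn": [0, 0, 0]}, {"gripper": 240, "translation": [0, 0.01, 0], "turn": [0, 0, 0]}, {"gripper": 240, "translation": [0, 0.016, 0], "turn": [0, 0, 0]}, {"gripper": 240, "translation": [0, 0.022, 0], "turn": [0, 0, 0]}, {"gripper": 240, "translation": [0, 0.027, 0], "turn": [0, 0, 0]}])

```text
t: 9.33
tcp_pos: [0.554, 0.059, 0.0939]
ee_rot: [-0.172, 3.134, -0.005]
ft_force: [0.2, -6.8, 5.3]
opening: 0.0159
grip_force: 50.0
```

jog_arm(targets=[{"gripper": 240, "translation": [0, 0.005, 0], "turn": [0, 0, 0]}, {"gripper": 240, "translation": [0, 0.009, 0], "turn": [0, 0, 0]}, {"gripper": 240, "translation": [0, 0.012, 0], "turn": [0, 0, 0]}, {"gripper": 240, "translation": [0, 0.012, 0], "turn": [0, 0, 0]}, {"gripper": 240, "translation": [0, 0.012, 0], "turn": [0, 0, 0]}])

```text
t: 9.75
tcp_pos: [0.5527, 0.0705, 0.0939]
ee_rot: [-0.172, 3.134, -0.005]
ft_force: [0.4, -7.0, 6.3]
opening: 0.0153
grip_force: 50.0
```

```bash
python3 -c "
from h import *
f=cam('scene'); cv2.imwrite('pics/c8.png',cv2.resize(f['frame'][215:365,240:440],(800,600),interpolation=cv2.INTER_CUBIC))
go((.5517,.0725,.092))
q=(.5533,.0624,.1114)
for o in (.033,.04,.047): print(o,((proj(f,place(q,[(.045,-.03+o,.081)]))-[240,215])*4).round())"
```

```text
t 9.8 tcp [0.5527 0.0704 0.0939] open 0.0153 grip 50.0 f [ 0.4 -7.1  6.4] yaw_y 6.28
shift mm [0.8 2.2 1.9]
0.033 [[313. 282.]]
0.04 [[323. 290.]]
0.047 [[334. 297.]]
```

View pics/c8.png

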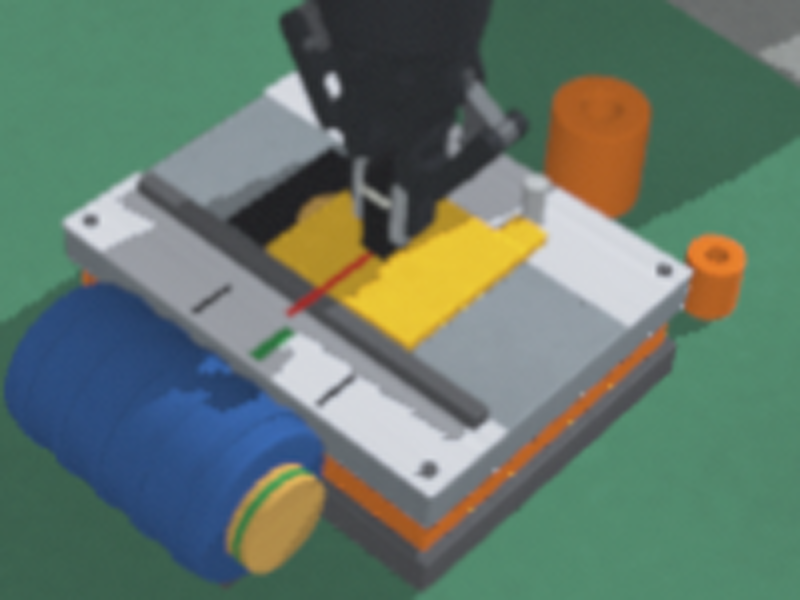

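The pointer runs from crop (370,257) through (323,290) to (290,313), exactly where 40 mm open should put it, in line with the green mark (272,344). The shutter is held still, so I hand in.

```bash
python3 -c "
from h import *
print(r.close_job())"
```

```text
the job is handed in; nothing more can be done
None
```

The collar stands upright in the blue tray, the shutter is held by its tab at about half open (the pointer at the green mark), and the job was handed in at about 9.8 s; I was not shown the judge's result.

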